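Lay up the vaccination tray

TASK

Lay up the tray for the next vaccination: the thermometer flat in the long narrow slot, the single wrapped needle flat in the short wide pocket, the vial upright in its round well and the wide plaster roll flat in the big round recess. The narrow plaster roll and the marker pen do not belong in the tray: leave them lying where they are.

Things in the scene. Friction and masses are not known exactly. Their poses are not given: they have to be found in the camera images.
- thermometer: digital thermometer, white, flat and tapering to a thin metal tip, lying flat: 19 x 139 x 12 mm (x, y, z), y along its length, body up to 10 mm high and 19 mm wide at the middle. Origin: centre of the underside. To be put in the tray.
- needle_pack: sterile needle in a clear peel pack, lying flat: 34 x 85 x 10 mm, y along its length; only the middle 20 mm of its width are stiff and 10 mm high (grasp it across there), the film beyond is soft and has no resistance. Origin: centre of the underside. To be put in the tray.
- vial: standing glass vial with a cap, 23 mm diameter, 49 mm high. Origin: centre of the underside, z up. To be put in the tray.
- wide_roll: the wide roll of fixing plaster, lying flat: 52 mm diameter, 25 mm high. Origin: centre of the underside, z up. To be put in the tray.
- narrow_roll: the narrow roll of fixing plaster, lying flat: 42 mm diameter, 12 mm high. Origin: centre of the underside. Stays where it is.
- marker: marker pen, white with a blue end, lying flat: 12 x 138 x 14 mm, y along its length. Origin: centre of the underside. Stays where it is.
- long_trough: thermometer insert, 72 x 172 mm: long narrow slot 34 mm wide (x), 156 long (y), centred; floor 9 mm, shoulders 18 mm above the origin. 64 mm floor-deep finger notches amid both long sides; neighbours begin 36 mm from the centre line: open little. One of four white inserts, black-lined, order varies, in a fixed low metal tray (250 x 188 mm, rim 12 mm). Origin: centre of underside, 3 mm up.
- short_pocket: needle pack insert, 72 x 172 mm: short wide pocket 50 mm wide (x), 106 long (y), centred; floor 9 mm, shoulders 18 mm above the origin. 64 mm floor-deep finger notches amid both long sides; neighbours begin 36 mm from the centre line: open little. One of four white inserts, black-lined, order varies, in a fixed low metal tray (250 x 188 mm, rim 12 mm). Origin: centre of underside, 3 mm up.
- vial_holder: insert for the vial: a block 84 x 84 x 25 mm with one round well, 40 mm diameter and 16 mm deep, in the middle (floor 9 mm above the origin). One of four white inserts, black-lined, order varies, in a fixed low metal tray (250 x 188 mm, rim 12 mm). Origin: centre of underside, 3 mm up.
- roll_cup: insert for the wide roll: a block 84 x 84 x 18 mm with one large round recess, 70 mm diameter and 9 mm deep, in the middle (floor 9 mm above the origin). One of four white inserts, black-lined, order varies, in a fixed low metal tray (250 x 188 mm, rim 12 mm). Origin: centre of underside, 3 mm up.

How it is judged:
At the end, for the whole second after the job is handed in: Thermometer and needle pack lie on their insert's floor (18 mm in x and y of its centre, 0.3 rad), vial and wide roll stand on theirs (14 mm, tilt 0.12 rad), origins 5 to 14 mm above the insert's; these four at rest; marker and narrow roll within 20 mm of where they lay (x of thermometer in the frame of long_trough between -0.018 and 0.018 m and y of thermometer in the frame of long_trough between -0.018 and 0.018 m and z of thermometer in the frame of long_trough between 0.005 and 0.014 m and angle between the y axis of thermometer and the y axis of long_trough, either way round below 0.3 rad and linear speed of each of thermometer, needle_pack, vial, wide_roll below 0.02 m/s and angular speed of each of thermometer, needle_pack, vial, wide_roll below 0.3 rad/s and x of needle_pack in the frame of short_pocket between -0.018 and 0.018 m and y of needle_pack in the frame of short_pocket between -0.018 and 0.018 m and z of needle_pack in the frame of short_pocket between 0.005 and 0.014 m and angle between the y axis of needle_pack and the y axis of short_pocket, either way round below 0.3 rad and horizontal distance between vial and vial_holder below 0.014 m and z of vial in the frame of vial_holder between 0.005 and 0.014 m and angle between each of vial, wide_roll's own z axis and vertical below 0.12 rad and horizontal distance between wide_roll and roll_cup below 0.014 m and z of wide_roll in the frame of roll_cup between 0.005 and 0.014 m and distance of each of marker, narrow_roll from where it was at the start of the episode below 0.02 m); the robot touches nothing.
It fails at once if the marker pen, which stays, is moved by more than 20 mm (distance of marker from where it was at the start of the episode above 0.02 m).
It fails at once if the narrow plaster roll, which stays, is moved by more than 20 mm (distance of narrow_roll from where it was at the start of the episode above 0.02 m).
It also fails if it takes over 96 s, if anything falls off the work surface, if the arm or the gripper's body presses on something with over 40 N, if the wrist force passes 120 N, or if a joint passes its speed limit or range.

ROBOT

A 7-joint arm with a two-finger parallel gripper is mounted at the origin on a cart in front of the work surface, level with it; the furniture and walls round the work are solid. World frame = base frame: x ahead of the robot, y to its left, z up, the work surface at z = 0. Lengths are in m, angles in rad, forces in N, time in s.
With the tool pointing down it reaches from about 0.425 to 0.925 m from the base axis. Payload 6.8 kg.
Tool frame: the origin (TCP) lies on the centre line of the jaws, within the pads' length; the fingertips stand 8 mm ahead of it and the grasp point (between the pads) lies 11 mm behind it (arm.tips_ahead is the distance from the TCP to the fingertips, in m); z points along the fingers, y is the line along which they close (so a half turn about z gives the same grasp; the last joint's range is limited). The gripper opens to 88 mm and grips with 3 to 60 N. Pads are 20 mm wide; open, the fingers measure 115 mm over their backs; the gripper's body (75 mm by 178 mm) begins 61 mm behind the grasp point.
Start: joints at [1.151, 0.477, 0.022, 1.555, -0.011, 1.109, -0.083], TCP at [0.207, -0.642, 0.196] pointing down, gripper open.
Joint ranges: [-2.96, 2.96], [-0.34, 2.1], [-1.41, 1.46], [0.24, 2.44], [-1.37, 4.51], [0.17, 1.92], [-2.96, 2.96]. Speed limits (rad/s): [2.39, 2.39, 3.14, 3.14, 3.14, 3.14, 3.14].

INTERFACE

Orientations are given as a unit quaternion [x, y, z, w].
In Python, from bench import arm, vision, ticket, spotter gives the robot as it stands.
- The arm moves only by the tool apply_moves, never from a script. Its arguments are lists of equal length, an entry for each row: "travel": the shift along the tool's x, y, z in mm, a list of three; "twist": the turn about the tool's z in rad; "hand": the opening, from 0 (shut) to 1 (fully open). A call has 1 to 12 rows; each row is the pose to reach, as a shift and turn from the pose commanded when the call began, along the tool's axes at that moment; what a row does not reach only later rows make up. A row lasts 1/10 s, in which the tool goes at most 50 mm and 8.59 degrees, less where a joint would pass 70% of its speed; a pose out of reach is approached as far as the arm can. A call with a gripper value outside its range is refused whole. The fingers move at their own pace and stop on an object; "grip_force" is the grip in N (left out, the last holds). Time passes only in rows, so rows that repeat a pose let the fingers close. It gives the time, the measured TCP pose, the force, the opening and the grip force at its end, in the units of the state.
- arm.get_obs(): the state, without advancing time (a new reading comes with each control period).
- vision.get_image(name): name is "scene" or "top" or "wrist"; returns a dict with "img" (420x560x3 uint8, red, green, blue), "fx", "fy", "cx", "cy" (pixels), "position" and "rotation" of the camera in the world; the wrist camera has in their place "mount" (4x4, takes a point from camera to tool coordinates, whose origin is the TCP and whose axes are the flange's). Camera axes: x right, y down, z forward; pixel columns grow to the right and rows downward; lengths in m; the calibration is good to about 2 mm. A picture is of the moment at which its call begins: read the wrist's pose just before it. There is no depth.
- ticket.job_done(): hands the job in; it is judged then, once.
Trained networks look in a picture, given as the dict that the camera call returned (one of the last four; its "shot" number tells which), for a name from the list of things; names that differ only in an ending like _2 or _b are one class to them, and where a whole thing is asked for, a point or a joint stands for the part that bears it (a point fixed in the world has none). Each returns a list of dicts, best first, with "p" (0 to 1); they miss things now and then, are a little off and sometimes report something else, mostly with a low value. They report only what shows in the picture. A call takes as long as a camera call.
- spotter.boxes_of(target, picture): "at" ([column, row] in pixels, amid what is visible of it).
The state is a dict: "clock": time; "qpos": joint angles; "joint_vel": joint speeds; "tau": joint torques, N m; "tool_pos": TCP position; "orientation": TCP orientation; "contact_force": force on the tool from outside, world axes, zero at the start; "ft_torque": the same for the moment, N m; "width": opening from 0.0 (shut) to 1.0 (fully open); "grasp_force": force on a finger pad.
Only numpy, scipy, OpenCV 4.12 (cv2) and the standard library are available. Lean on these libraries where they do the work, as an engineer would, in place of code of your own. Each camera call takes 0.05 s, during which the arm holds its last target. There are 200 camera calls.

## Working session

There is one attempt and no reset: what is moved stays moved. The work goes in short steps, Python scripts to look and compute and a tool call to move; the robot and the scene stay as the last step left them, time stands still between calls to the robot, and variables do not carry over. Pictures are saved under pics/ and viewed, at most 17 in all, crops included, and the job is handed in when it is done.

Besides the shell and the picture viewer there is one more tool, called after ">>>" by a JSON object that holds its "api" and its "payload", one argument or row to a line. apply_moves: Moves the arm, as the interface text tells. Its arguments: {"type":"object","properties":{"travel":{"type":"array"},"twist":{"type":"array"},"hand":{"type":"array"},"grip_force":{"type":"number"}},"required":["travel","twist","hand"]}

```bash
mkdir -p pics; ls; cat > h.py <<'E'
import numpy as np, cv2
from scipy.spatial.transform import Rotation as R
from bench import arm, vision, ticket, spotter
def px2w(p,u,v,z,rot=None,pos=None):
    Rm=np.array(p["rotation"]) if rot is None else rot; t=np.array(p["position"]) if pos is None else pos
    if Rm.ndim==1: Rm=R.from_quat(Rm).as_matrix()
    d=Rm@np.array([(u-p["cx"])/p["fx"],(v-p["cy"])/p["fy"],1]); return t+d*(z-t[2])/d[2]
E
python3 - <<'E'
from h import *
o=arm.get_obs(); print({k:np.round(v,3) for k,v in o.items()}, arm.tips_ahead)
for n in ["top","scene"]:
    p=vision.get_image(n); cv2.imwrite(f"pics/{n}0.png",p["img"][:,:,::-1])
    print(n,p["fx"],p["position"],p["rotation"])
    for t in "thermometer needle_pack vial wide_roll narrow_roll marker long_trough short_pocket vial_holder roll_cup".split():
        print(t,[(np.round(b["at"]),round(b["p"],2)) for b in spotter.boxes_of(t,p)[:3]])
E
```

```text
pics
{'clock': np.float64(0.0), 'qpos': array([ 1.151,  0.478,  0.022,  1.556, -0.011,  1.109, -0.083]), 'joint_vel': array([-0.001,  0.   , -0.   ,  0.   , -0.002,  0.002,  0.   ]), 'tau': array([-1.0000e-03, -5.8286e+01,  1.5340e+00, -2.7261e+01, -5.5000e-02,
        1.7000e-02,  0.0000e+00]), 'tool_pos': array([ 0.207, -0.642,  0.195]), 'orientation': array([ 0.988,  0.155, -0.   , -0.001]), 'contact_force': array([ 0.233,  0.032, -0.108]), 'ft_torque': array([0.038, 0.008, 0.012]), 'grasp_force': np.float64(0.0), 'width': np.float64(1.005)} 0.008
top 471.36677152900376 [ 0.46917205 -0.00175669  1.1445309 ] [-0.69859641  0.71471645 -0.01950764  0.02762081]
thermometer [(array([195., 248.]), 0.54)]
needle_pack [(array([178., 161.]), 0.88)]
vial [(array([208., 204.]), 0.52)]
wide_roll [(array([376., 249.]), 0.54)]
narrow_roll [(array([392., 156.]), 0.69)]
marker [(array([402., 201.]), 0.53)]
long_trough [(array([284., 235.]), 0.83)]
short_pocket [(array([290., 207.]), 0.66)]
vial_holder [(array([319., 180.]), 0.66)]
roll_cup [(array([282., 172.]), 0.68), (array([381., 243.]), 0.6)]
scene 422.83256661995256 [-0.01639918 -0.65262354  0.44454662] [ 0.7894528  -0.30549644  0.18730021 -0.49835211]
thermometer [(array([180., 205.]), 0.61)]
needle_pack [(array([240., 179.]), 0.6)]
vial [(array([223., 193.]), 0.61)]
wide_roll [(array([304., 278.]), 0.94)]
narrow_roll [(array([392., 248.]), 0.51)]
marker [(array([367., 270.]), 0.65)]
long_trough [(array([243., 233.]), 0.73), (array([361., 268.]), 0.57)]
short_pocket [(array([272., 228.]), 0.92), (array([240., 180.]), 0.31)]
vial_holder [(array([310., 219.]), 0.94)]
roll_cup [(array([288., 203.]), 0.71)]
```

```bash
python3 -c "
import cv2
i=cv2.imread('pics/top0.png')[120:320,140:440]
cv2.imwrite('pics/top0c.png',cv2.resize(i,(800,533),interpolation=cv2.INTER_CUBIC))"
```

```text
(no output)
```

View pics/top0c.png

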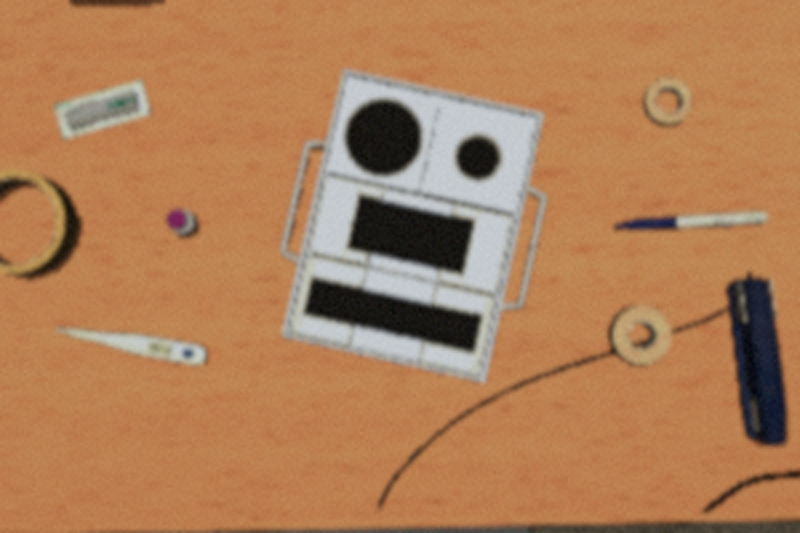

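View pics/scene0.png

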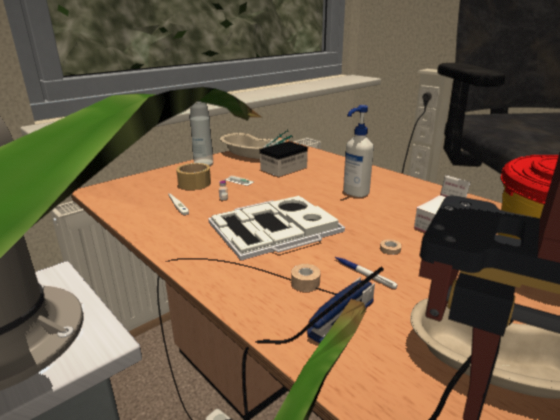

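```bash
python3 - <<'E'
from h import *
p=vision.get_image("top")
S=800/300
def c(u,v,z): return px2w(p,(u+.5)/S-.5+140,(v+.5)/S-.5+120,z)
P=dict(needle=(102,110,.01),n_a=(60,120,.005),n_b=(144,97,.005),vial=(178,220,.049),th_tip=(58,329,.005),th_end=(207,354,.005),wide=(640,335,.025),narrow=(667,101,.012),mk_a=(615,226,.007),mk_b=(768,217,.007),
cup=(383,137,.021),well=(478,157,.028),pocket=(412,234,.021),p_a=(356,223,.021),p_b=(469,247,.021),slot=(393,315,.021),s_a=(307,297,.021),s_b=(479,334,.021),
t_a=(345,70,.021),t_b=(543,113,.021),t_c=(485,381,.021),t_d=(285,336,.021), bowl1=(68,224,.05),bowl2=(10,175,.05))
for k,v in P.items(): print(k,np.round(c(*v),4))
E
```

```text
needle [0.6537 0.2648 0.01  ]
n_a [0.6462 0.3046 0.005 ]
n_b [0.6656 0.2273 0.005 ]
vial [0.5486 0.1897 0.049 ]
th_tip [0.4553 0.3075 0.005 ]
th_end [0.4298 0.1725 0.005 ]
wide [ 0.4388 -0.2147  0.025 ]
narrow [ 0.6491 -0.2491  0.012 ]
mk_a [ 0.537  -0.1991  0.007 ]
mk_b [ 0.542  -0.3373  0.007 ]
cup [0.6212 0.0089 0.021 ]
well [ 0.6003 -0.0756  0.028 ]
pocket [ 0.5332 -0.0151  0.021 ]
p_a [0.5442 0.0348 0.021 ]
p_b [ 0.5204 -0.0658  0.021 ]
slot [0.4613 0.0035 0.021 ]
s_a [0.479  0.0799 0.021 ]
s_b [ 0.4427 -0.0726  0.021 ]
t_a [0.683  0.0418 0.021 ]
t_b [ 0.6395 -0.1355  0.021 ]
t_c [ 0.4011 -0.0768  0.021 ]
t_d [0.4448 0.1002 0.021 ]
bowl1 [0.5473 0.286  0.05  ]
bowl2 [0.5916 0.3368 0.05  ]
```

View pics/top0.png

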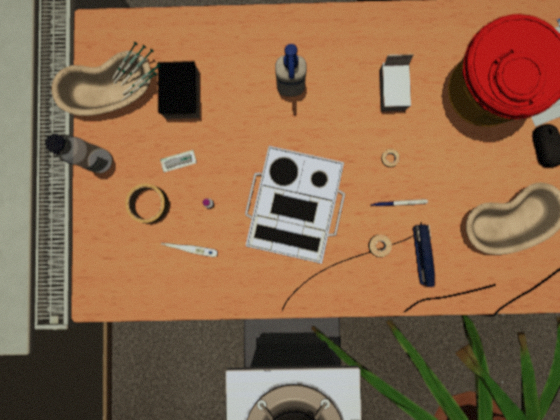

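```bash
cat >> h.py <<'E'
def goto(x,y,z,close=None):
    """travel/twist for target; close = yaw of closing axis (tool y) in world, mod pi"""
    o=arm.get_obs(); Rm=R.from_quat(o["orientation"]).as_matrix(); t=np.array(o["tool_pos"])
    tr=Rm.T@(np.array([x,y,z])-t)*1000
    ya=np.arctan2(Rm[1,1],Rm[0,1]); tw=0
    if close is not None: tw=-((close-ya+np.pi/2)%np.pi-np.pi/2)
    print("pos",np.round(t,4),"travel",np.round(tr,1),"twist",round(tw,3),"q7",np.round(o["qpos"][[0,6]],2),"w",round(o["width"],3),"clk",round(o["clock"],1))
E
python3 - <<'E'
from h import *
goto(.4388,-.2147,.195,-np.pi/2-.0)
E
```

```text
pos [ 0.2071 -0.6425  0.1957] travel [ 351.8 -336.1    0.7] twist 0.312 q7 [ 1.15 -0.08] w 0.996 clk 1.1
```

The full view shows the tray centre-left, the pump bottle, box and basket well apart from the objects to move, and the stapler at (424,255) beside the wide roll (380,245).

>>> {"api": "apply_moves", "payload": {
  "travel": [
    [120,-115,-20],
    [120,-115,-20],
    [120,-115,-20],
    [120,-115,-20],
    [120,-115,-20]
  ],
  "twist": [0.1,0.1,0.1,0.1,0.1],
  "hand": [1,1,1,1,1]
}}

```text
clock: 1.65
tool_pos: [0.2883, -0.4941, 0.2165]
orientation: [0.994, 0.108, 0.001, 0.0]
contact_force: [-0.0, -0.3, 0.3]
width: 0.997
grasp_force: 0.0
```

```bash
python3 - <<'E'
from h import *
goto(.4388,-.2147,.195,-np.pi/2)
E
```

```text
pos [ 0.2883 -0.4941  0.2165] travel [ 207.  -240.6   21.6] twist 0.217 q7 [ 0.94 -0.42] w 0.997 clk 1.6
```

>>> {"api": "apply_moves", "payload": {
  "travel": [
    [207,-240,20],
    [207,-240,20],
    [207,-240,20],
    [207,-240,20],
    [207,-240,20],
    [207,-240,20],
    [207,-240,20],
    [207,-240,20],
    [207,-240,20],
    [207,-240,20]
  ],
  "twist": [0.217,0.217,0.217,0.217,0.217,0.217,0.217,0.217,0.217,0.217],
  "hand": [1,1,1,1,1,1,1,1,1,1]
}}

```text
clock: 2.65
tool_pos: [0.4371, -0.2206, 0.1956]
orientation: [1.0, -0.005, -0.0, 0.0]
contact_force: [-0.3, 0.3, -0.1]
width: 1.001
grasp_force: 0.0
```

```bash
cat >> h.py <<'E'
def wrist(name,targets=(),save=True):
    o=arm.get_obs(); p=vision.get_image("wrist"); M=np.array(p["mount"]); T=np.eye(4)
    T[:3,:3]=R.from_quat(o["orientation"]).as_matrix(); T[:3,3]=o["tool_pos"]; C=T@M
    p["rotation"]=C[:3,:3]; p["position"]=C[:3,3]
    if save: cv2.imwrite(f"pics/{name}.png",p["img"][:,:,::-1])
    for t,z in targets:
        for b in spotter.boxes_of(t,p)[:1]: print(t,np.round(b["at"],1),round(b["p"],2),np.round(px2w(p,*b["at"],z),4))
    return p
E
python3 - <<'E'
from h import *
goto(.4388,-.2147,.022,-np.pi/2)
p=wrist("w1",[("wide_roll",.025),("marker",.01)])
E
```

```text
pos [ 0.4371 -0.2206  0.1956] travel [  1.7  -6.  173.6] twist -0.009 q7 [ 0.5  -1.28] w 1.001 clk 2.6
wide_roll [278.2 190.5] 0.57 [ 0.4305 -0.217   0.025 ]
marker [330.   82.3] 0.58 [ 0.5376 -0.27    0.01  ]
```

View pics/w1.png

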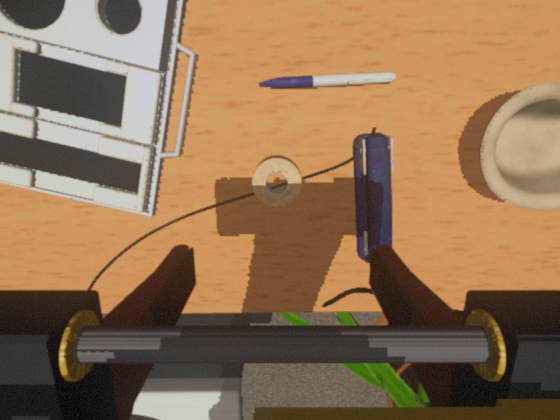

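>>> {"api": "apply_moves", "payload": {
  "travel": [
    [2,-5,50],
    [2,-5,100],
    [2,-5,100],
    [2,-5,100],
    [2,-5,100],
    [2,-5,100],
    [2,-5,100],
    [2,-5,100],
    [2,-5,100],
    [2,-5,100],
    [2,-5,100],
    [2,-5,100]
  ],
  "twist": [-1.4,-1.4,-1.4,-1.4,-1.4,-1.4,-1.4,-1.4,-1.4,-1.4,-1.4,-1.4],
  "hand": [1,1,1,1,1,1,1,1,1,1,1,1]
}}

```text
clock: 4.0
tool_pos: [0.4398, -0.2137, 0.0957]
orientation: [0.767, 0.641, -0.0, 0.0]
contact_force: [0.0, -0.7, 0.9]
width: 1.001
grasp_force: 0.0
```

```bash
python3 - <<'E'
from h import *
goto(.4387,-.2153,.022)
E
```

```text
pos [ 0.4398 -0.2137  0.0957] travel [-1.8 -0.8 73.7] twist 0 q7 [ 0.7  -0.05] w 1.001 clk 4.0
```

>>> {"api": "apply_moves", "payload": {
  "travel": [
    [-2,-1,50],
    [-2,-1,73],
    [-2,-1,73],
    [-2,-1,73],
    [-2,-1,73],
    [-2,-1,73],
    [-2,-1,73],
    [-2,-1,73],
    [-2,-1,73]
  ],
  "twist": [0,0,0,0,0,0,0,0,0],
  "hand": [1,1,1,0.3,0.3,0.3,0.3,0.3,0.3],
  "grip_force": 15
}}

```text
clock: 4.9
tool_pos: [0.4388, -0.215, 0.023]
orientation: [0.767, 0.642, 0.0, 0.0]
contact_force: [0.5, -0.0, 0.0]
width: 0.491
grasp_force: 0.0
```

```bash
python3 - <<'E'
from h import *
goto(.6212,.0089,.1)
E
```

```text
pos [ 0.4388 -0.215   0.023 ] travel [252.4 140.4 -77. ] twist 0 q7 [ 0.65 -0.12] w 0.491 clk 4.9
```

```bash
python3 - <<'E'
from h import *
print(arm.get_obs()["width"],arm.get_obs()["grasp_force"])
p=wrist("w2",[("wide_roll",.025)])
print(arm.get_obs()["width"])
E
```

```text
0.4908068053284139 0.0
wide_roll [280.4 248.3] 0.88 [ 0.4377 -0.2162  0.025 ]
0.40189404080041485
```

View pics/w2.png

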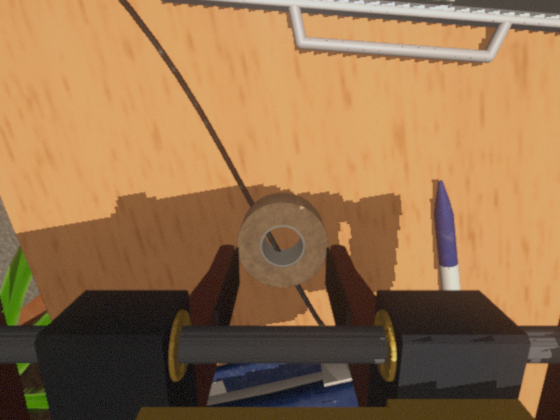

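The wrist picture shows the wide roll at (283,240) centred between the two fingers, which are still closing.

>>> {"api": "apply_moves", "payload": {
  "travel": [
    [0,0,0],
    [0,0,0],
    [0,0,0],
    [0,0,0]
  ],
  "twist": [0,0,0,0],
  "hand": [0.3,0.3,0.3,0.3]
}}

```text
clock: 5.4
tool_pos: [0.4386, -0.2148, 0.0226]
orientation: [0.767, 0.642, -0.0, -0.0]
contact_force: [0.8, 0.9, -0.0]
width: 0.3
grasp_force: 0.0
```

```bash
python3 - <<'E'
from h import *
p=wrist("w3",[("wide_roll",.025)])
goto(.6212,.0089,.1)
print(arm.get_obs()["grasp_force"])
E
```

```text
wide_roll [282.4 228.2] 0.76 [ 0.4407 -0.2042  0.025 ]
pos [ 0.4386 -0.2148  0.0226] travel [252.2 140.6 -77.4] twist 0 q7 [ 0.65 -0.12] w 0.302 clk 5.5
0.0
```

View pics/w3.png

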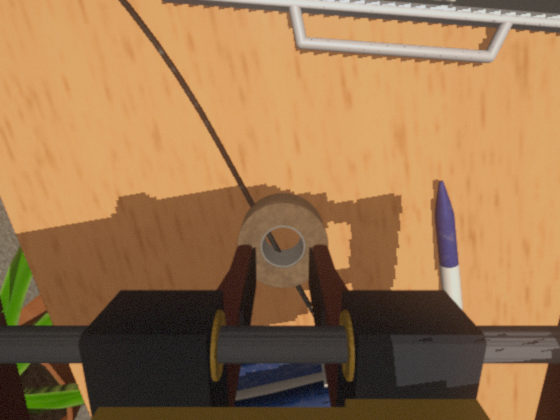

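```bash
python3 - <<'E'
from h import *
p=vision.get_image("wrist"); M=np.array(p["mount"]); print(np.round(M,4),p["fx"],p["cx"],p["cy"])
Mi=np.linalg.inv(M)
for q in [(0,0,0),(0,0,.008),(0,.013,.008),(0,-.013,.008),(0,.013,-.011),(.01,.013,.008)]:
    c=Mi@np.array([*q,1]); print(q,np.round([p["fx"]*c[0]/c[2]+p["cx"],p["fy"]*c[1]/c[2]+p["cy"]],1),"depth",c[2])
t=vision.get_image("top"); cv2.imwrite("pics/t4.png",t["img"][:,:,::-1])
o=arm.get_obs();print(o["tool_pos"],o["contact_force"])
for n in("wide_roll","narrow_roll"):
  for b in spotter.boxes_of(n,t)[:2]: print(n,b, px2w(t,*b["at"],.025))
s=vision.get_image("scene"); cv2.imwrite("pics/s4.png",cv2.resize(s["img"][180:360,220:460,::-1],None,fx=3.3,fy=3.3,interpolation=2))
E
```

```text
[[ 1.000e-04 -9.618e-01 -2.738e-01  7.450e-02]
 [ 1.000e+00  2.000e-04 -4.000e-04  1.000e-04]
 [ 4.000e-04 -2.738e-01  9.618e-01 -1.887e-01]
 [ 0.000e+00  0.000e+00  0.000e+00  1.000e+00]] 352.2950364607757 282.0164578823128 209.82204383157332
(0, 0, 0) [282.  244.7] depth 0.20193782502960042
(0, 0, 0.008) [282.  239.7] depth 0.20963222152437597
(0, 0.013, 0.008) [303.8 239.8] depth 0.20962733461903665
(0, -0.013, 0.008) [260.1 239.7] depth 0.20963710842971528
(0, 0.013, -0.011) [305.9 252.2] depth 0.19135314294394476
(0.01, 0.013, 0.008) [304.1 223.8] depth 0.2068897908017006
[ 0.43863583 -0.21486061  0.02265848] [-0.46091688 -0.03848877  0.17446659]
wide_roll {'at': [390.7, 154.4], 'p': 0.68} [ 0.65459361 -0.24869419  0.025     ]
wide_roll {'at': [371.3, 244.8], 'p': 0.47} [ 0.44044067 -0.19495122  0.025     ]
narrow_roll {'at': [388.4, 160.0], 'p': 0.56} [ 0.64123793 -0.24271119  0.025     ]
```

View pics/s4.png

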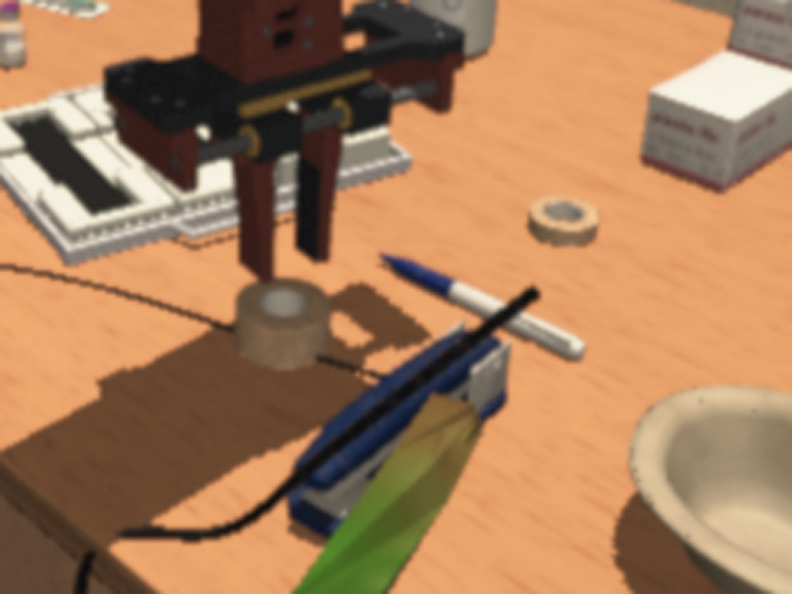

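```bash
python3 - <<'E'
from h import *
s=vision.get_image("scene")
Rm=R.from_quat(s["rotation"]).as_matrix(); t=np.array(s["position"])
def pr(q): c=Rm.T@(np.array(q)-t); return np.round([s["fx"]*c[0]/c[2]+s["cx"],s["fy"]*c[1]/c[2]+s["cy"]],1)
def crop(q): return np.round((pr(q)-[220,180])*3.3)
o=arm.get_obs(); T=R.from_quat(o["orientation"]).as_matrix(); p0=np.array(o["tool_pos"])
for z in (.008,-.01,-.03,-.05):
  print(z,[crop(p0+T@np.array([x,y,z])) for x in(-.01,.01) for y in (-.0135,.0135)])
print("roll top",crop([.4387,-.2153,.025]),"bottom",crop([.4387,-.2153,0]), "marker",crop([.537,-.199,.007]),"narrow",crop([.6491,-.2491,.012]))
print("roll left/right top",crop([.4387,-.2153,.025]+np.array([.026*.85,.026*-.5,0])))
i=cv2.imread("pics/w3.png")[170:320,180:390]; cv2.imwrite("pics/w3c.png",cv2.resize(i,None,fx=3.7,fy=3.7,interpolation=2))
E
```

```text
0.008 [array([274., 332.]), array([315., 316.]), array([253., 314.]), array([294., 299.])]
-0.01 [array([275., 304.]), array([316., 288.]), array([253., 286.]), array([294., 271.])]
-0.03 [array([275., 271.]), array([317., 256.]), array([254., 254.]), array([295., 240.])]
-0.05 [array([276., 238.]), array([318., 223.]), array([254., 221.]), array([296., 207.])]
roll top [285. 299.] bottom [284. 338.] marker [381. 250.] narrow [565. 210.]
roll left/right top [331. 294.]
```

View pics/w3c.png

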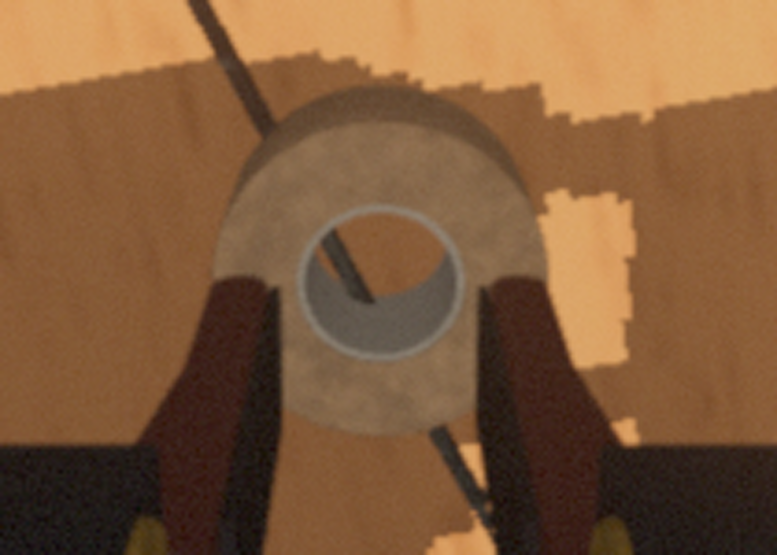

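The crops show both fingertips well above the roll's top, at about (262,278) in the scene crop. They stand about 25 mm behind the TCP, not 8 mm ahead of it, so I'll work about 33 mm lower.

>>> {"api": "apply_moves", "payload": {
  "travel": [
    [0,0,0],
    [0,0,0],
    [0,0,0],
    [0,0,0],
    [0,0,0],
    [0,0,0],
    [0,0,0],
    [0,0,0],
    [0,0,15],
    [0,0,25],
    [0,0,33],
    [0,0,33]
  ],
  "twist": [0,0,0,0,0,0,0,0,0,0,0,0],
  "hand": [1,1,1,1,1,1,1,1,1,1,0.3,0.3]
}}

```text
clock: 7.0
tool_pos: [0.4378, -0.2144, -0.0114]
orientation: [0.766, 0.642, -0.0, -0.001]
contact_force: [-0.3, -0.2, 0.6]
width: 0.855
grasp_force: 0.0
```

>>> {"api": "apply_moves", "payload": {
  "travel": [
    [0,0,0],
    [0,0,0],
    [0,0,0],
    [0,0,0],
    [0,0,0],
    [0,0,0],
    [0,0,0],
    [0,0,0]
  ],
  "twist": [0,0,0,0,0,0,0,0],
  "hand": [0.3,0.3,0.3,0.3,0.3,0.3,0.3,0.3]
}}

```text
clock: 7.8
tool_pos: [0.439, -0.215, -0.01]
orientation: [0.767, 0.642, 0.0, 0.0]
contact_force: [-0.7, 0.1, 6.6]
width: 0.581
grasp_force: 15.0
```

```bash
python3 - <<'E'
from h import *
goto(.6212,.0089,.07)
E
```

```text
pos [ 0.439 -0.215 -0.01 ] travel [252.3 140.3 -80. ] twist 0 q7 [ 0.63 -0.16] w 0.581 clk 7.8
```

>>> {"api": "apply_moves", "payload": {
  "travel": [
    [0,0,-40],
    [0,0,-80],
    [40,20,-80],
    [252,140,-80],
    [252,140,-80],
    [252,140,-80],
    [252,140,-80],
    [252,140,-80],
    [252,140,-80],
    [252,140,-80],
    [252,140,-80],
    [252,140,-80]
  ],
  "twist": [0,0,0,0,0,0,0,0,0,0,0,0],
  "hand": [0.3,0.3,0.3,0.3,0.3,0.3,0.3,0.3,0.3,0.3,0.3,0.3]
}}

```text
clock: 9.0
tool_pos: [0.6197, 0.0066, 0.0694]
orientation: [0.767, 0.641, -0.001, 0.0]
contact_force: [0.4, -0.4, -0.6]
width: 0.581
grasp_force: 15.0
```

```bash
python3 - <<'E'
from h import *
goto(.6212,.0089,.002)
p=wrist("w5",[("wide_roll",.11),("roll_cup",.021),("vial_holder",.028)])
E
```

```text
pos [0.6197 0.0066 0.0694] travel [ 2.6  1.2 67.4] twist 0 q7 [ 0.22 -0.55] w 0.581 clk 9.0
wide_roll [276.1 272.5] 0.84 [0.6175 0.0094 0.11  ]
roll_cup [285.3 186.5] 0.59 [0.6261 0.0295 0.021 ]
vial_holder [276.8 318.9] 0.87 [ 0.6024 -0.0671  0.028 ]
```

View pics/w5.png

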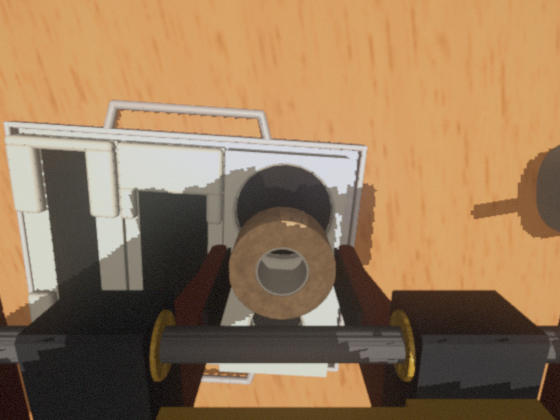

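```bash
python3 - <<'E'
from h import *
p=wrist("x",save=False)
e=[px2w(p,u,v,.021)[:2] for u,v in((283,164.5),(236,205),(331,205),(248,180),(318,180))]
print(np.round(e,4))
from scipy.optimize import least_squares
r=least_squares(lambda c:[np.hypot(*(q-c[:2]))-c[2] for q in e],[.62,.009,.035]); print(r.x,r.fun)
r=least_squares(lambda c:[np.hypot(*(q-c[:2]))-.035 for q in e],[.62,.009]); print(r.x,r.fun)
goto(.6212,.0089,.002)
E
```

```text
[[0.6278 0.0457]
 [0.5905 0.0236]
 [0.6558 0.0119]
 [0.6024 0.0395]
 [0.6495 0.031 ]]
[0.62209726 0.01241706 0.03353306] [ 2.70391329e-04 -4.74881620e-05  1.99567439e-04 -4.20046775e-05
 -3.80465894e-04]
[0.6217473  0.01044112] [ 8.10115315e-04 -1.12707178e-03 -8.89945454e-04 -8.85046509e-05
 -4.18221648e-04]
pos [0.6204 0.008  0.0698] travel [ 1.1  0.6 67.8] twist 0 q7 [ 0.21 -0.55] w 0.577 clk 9.2
```

The wrist picture shows the roll held at (283,270). The cup's dark recess behind it is centred near column 283, within 2 mm of the top-view estimate.

>>> {"api": "apply_moves", "payload": {
  "travel": [
    [2,1,30],
    [2,1,50],
    [2,1,60],
    [2,1,67],
    [2,1,67],
    [2,1,67]
  ],
  "twist": [0,0,0,0,0,0],
  "hand": [0.3,0.3,0.3,0.3,0.3,0.3]
}}

```text
clock: 9.85
tool_pos: [0.6226, 0.0106, 0.0034]
orientation: [0.767, 0.642, 0.001, 0.0]
contact_force: [-0.2, 0.5, 0.0]
width: 0.582
grasp_force: 15.0
```

>>> {"api": "apply_moves", "payload": {
  "travel": [
    [0,0,0],
    [0,0,0],
    [0,0,0],
    [0,0,0],
    [0,0,-30],
    [0,0,-80],
    [0,0,-100],
    [0,0,-100]
  ],
  "twist": [0,0,0,0,0,0,0,0],
  "hand": [0.8,0.8,0.8,0.8,0.8,0.8,0.8,0.8]
}}

```text
clock: 10.65
tool_pos: [0.6246, 0.0109, 0.1066]
orientation: [0.767, 0.642, 0.003, 0.002]
contact_force: [0.0, -0.6, -0.3]
width: 0.806
grasp_force: 0.0
```

```bash
python3 - <<'E'
from h import *
p=wrist("w6",[("wide_roll",.037),("roll_cup",.021)])
goto(.5486,.1897,.1)
E
```

```text
wide_roll [275.2 216.8] 0.58 [0.6191 0.0074 0.037 ]
roll_cup [277.5 195.9] 0.74 [0.623  0.0195 0.021 ]
pos [0.621  0.0102 0.1016] travel [ 164.  -102.8    1.6] twist 0 q7 [ 0.22 -0.53] w 0.797 clk 10.8
```

>>> {"api": "apply_moves", "payload": {
  "travel": [
    [163,-102,0],
    [163,-102,0],
    [163,-102,0],
    [163,-102,0],
    [163,-102,0],
    [163,-102,0],
    [163,-102,0]
  ],
  "twist": [0,0,0,0,0,0,0],
  "hand": [0.7,0.7,0.7,0.7,0.7,0.7,0.7]
}}

```text
clock: 11.5
tool_pos: [0.5501, 0.1869, 0.1014]
orientation: [0.767, 0.641, -0.001, 0.0]
contact_force: [0.0, -0.7, 0.2]
width: 0.7
grasp_force: 0.0
```

```bash
python3 - <<'E'
from h import *
p=wrist("w7",[("vial",.045),("thermometer",.005)])
for u,v in [(282,210)]: print(px2w(p,u,v,.049))
Mi=np.linalg.inv(np.vstack([np.c_[p["rotation"],p["position"]],[0,0,0,1]]))
for q in [(.5486,.1897,.049),(.5486,.1897,0)]:
    c=Mi@np.array([*q,1]); print(p["fx"]*c[0]/c[2]+p["cx"],p["fy"]*c[1]/c[2]+p["cy"])
goto(.5486,.1897,-.003)
E
```

```text
vial [281.2 201.9] 0.81 [0.5513 0.1974 0.045 ]
thermometer [139.6 172.5] 0.64 [0.4397 0.2319 0.005 ]
[0.55098668 0.19243459 0.049     ]
279.3886610183592 214.18828459645454
279.9066732832403 197.57608051363204
pos [0.5506 0.1869 0.1021] travel [  2.5  -2.4 105.1] twist 0 q7 [-0.05 -0.87] w 0.703 clk 11.7
```

View pics/w7.png

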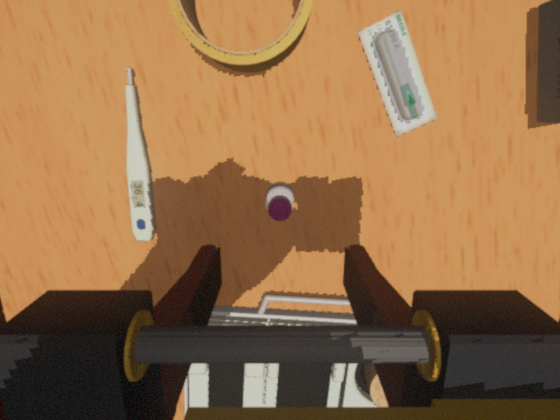

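The wrist picture shows the vial cap at (280,209), the thermometer from (129,67) to (143,240), and the needle pack centred near (398,76).

```bash
python3 - <<'E'
from h import *
p=wrist("x",save=False)
f=lambda u,v,z: np.round(px2w(p,u,v,z),4)
print("vial",f(280,209,.049),"base",f(281,196,0.01))
print("th",f(129,67,.004),f(143,240,.006),"mid",(f(129,67,.004)+f(143,240,.006))/2)
c=[f(*q,.004) for q in((360,36),(400,12),(436,120),(397,134))]; print("needle",c,np.mean(c,0))
a=(c[3]+c[2]-c[0]-c[1])/2; print(np.linalg.norm(a),np.arctan2(a[1],a[0]))
print("stiff",f(385,38,.01),f(408,110,.01))
a=f(143,240,.006)-f(129,67,.004);print(np.linalg.norm(a),np.arctan2(a[1],a[0]))
goto(.549,.1913,-.003)
E
```

```text
vial [0.5502 0.1933 0.049 ] base [0.5508 0.1933 0.01  ]
th [0.455  0.3114 0.004 ] [0.4266 0.1751 0.006 ] mid [0.4408  0.24325 0.005  ]
needle [array([0.63  , 0.3015, 0.004 ]), array([0.6606, 0.3122, 0.004 ]), array([0.6818, 0.2308, 0.004 ]), array([0.6506, 0.2254, 0.004 ])] [0.65575  0.267475 0.004   ]
0.0814762081837391 -1.3113798458644974
stiff [0.6463 0.2961 0.01  ] [0.6587 0.2427 0.01  ]
0.13924169634128997 -1.7762210140041097
pos [0.5506 0.1873 0.1023] travel [  3.8  -2.2 105.3] twist 0 q7 [-0.05 -0.87] w 0.701 clk 11.7
```

>>> {"api": "apply_moves", "payload": {
  "travel": [
    [5,-1,40],
    [5,-1,80],
    [5,-1,105],
    [5,-1,105],
    [5,-1,105],
    [5,-1,105],
    [5,-1,105],
    [5,-1,105],
    [5,-1,105],
    [5,-1,105],
    [5,-1,105],
    [5,-1,105]
  ],
  "twist": [0,0,0,0,0,0,0,0,0,0,0,0],
  "hand": [0.7,0.7,0.7,0.7,0.1,0.1,0.1,0.1,0.1,0.1,0.1,0.1]
}}

```text
clock: 12.9
tool_pos: [0.5503, 0.1941, -0.0017]
orientation: [0.767, 0.642, 0.0, 0.0]
contact_force: [-0.5, -1.7, 6.2]
width: 0.26
grasp_force: 15.0
```

```bash
python3 - <<'E'
from h import *
goto(.6003,-.0756,.08)
E
```

```text
pos [ 0.5503  0.1941 -0.0017] travel [-256.8   96.5  -81.7] twist 0 q7 [-0.11 -0.96] w 0.26 clk 12.9
```

>>> {"api": "apply_moves", "payload": {
  "travel": [
    [0,0,-40],
    [0,0,-80],
    [-40,15,-80],
    [-256,97,-80],
    [-256,97,-80],
    [-256,97,-80],
    [-256,97,-80],
    [-256,97,-80],
    [-256,97,-80],
    [-256,97,-80],
    [-256,97,-80],
    [-256,97,-80]
  ],
  "twist": [0,0,0,0,0,0,0,0,0,0,0,0],
  "hand": [0.1,0.1,0.1,0.1,0.1,0.1,0.1,0.1,0.1,0.1,0.1,0.1]
}}

```text
clock: 14.1
tool_pos: [0.6005, -0.0729, 0.0777]
orientation: [0.766, 0.643, 0.0, -0.0]
contact_force: [0.1, -0.2, 0.1]
width: 0.255
grasp_force: 15.0
```

```bash
python3 - <<'E'
from h import *
goto(.6007,-.0748,.011)
p=wrist("w8",[("vial",.12),("vial_holder",.028),("wide_roll",.037),("roll_cup",.021)])
E
```

```text
pos [ 0.6005 -0.0729  0.0777] travel [-1.9  0.5 66.7] twist 0 q7 [ 0.36 -0.41] w 0.255 clk 14.1
vial [281.6 268. ] 0.96 [ 0.6013 -0.0677  0.12  ]
vial_holder [281.8 195.5] 0.89 [ 0.6033 -0.0561  0.028 ]
wide_roll [298.  73.] 0.9 [0.6267 0.0199 0.037 ]
```

View pics/w8.png

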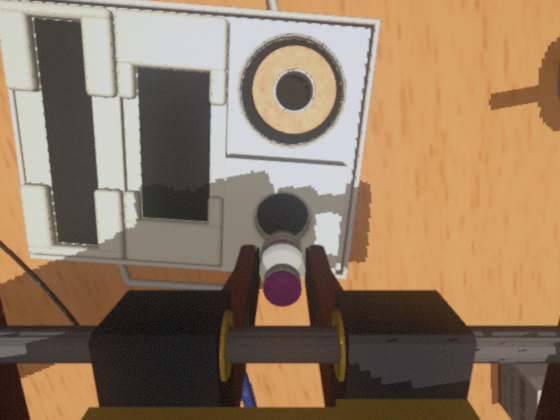

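The wide roll sits in its recess at (294,92). The well is at about (283,216), just beyond the held vial.

```bash
python3 - <<'E'
from h import *
p=wrist("x",save=False)
f=lambda u,v,z: np.round(px2w(p,u,v,z)[:2],4)
print("well",f(282.5,217,.028),"l",f(256,217,.028),"r",f(309,217,.028),"top",f(282,193,.028),"roll",f(294,91,.037),"cup",f(292,90,.021))
for n,cs in dict(slot=((36,18),(82,20),(98,245),(53,245)),pocket=((137,66),(211,69),(209,221),(142,218))).items():
    c=np.array([f(*q,.021) for q in cs]); a=(c[0]+c[1]-c[2]-c[3])/2; print(n,c.mean(0),np.linalg.norm(a),np.arctan2(a[1],a[0]),np.linalg.norm(c[1]-c[0]))
goto(.6007,-.0748,.011)
E
```

```text
well [ 0.6012 -0.0731] l [ 0.5828 -0.0699] r [ 0.6197 -0.0764] top [ 0.6039 -0.0559] roll [0.6228 0.0085] cup [0.6223 0.0101]
slot [0.46515  0.003625] 0.15244586744152827 1.303940187161403 0.02875447791214441
pocket [ 0.53635 -0.01325] 0.10378154941992337 1.3225458828675194 0.04787744771810634
pos [ 0.6006 -0.0746  0.0777] travel [-0.2  0.1 66.7] twist 0 q7 [ 0.36 -0.41] w 0.256 clk 14.4
```

>>> {"api": "apply_moves", "payload": {
  "travel": [
    [1,0,30],
    [1,0,50],
    [1,0,62],
    [1,0,67],
    [1,0,67],
    [1,0,67],
    [1,0,67],
    [1,0,67],
    [1,0,67],
    [1,0,67]
  ],
  "twist": [0,0,0,0,0,0,0,0,0,0],
  "hand": [0.1,0.1,0.1,0.1,0.1,0.1,0.5,0.5,0.5,0.5]
}}

```text
clock: 15.4
tool_pos: [0.6009, -0.0741, 0.0108]
orientation: [0.767, 0.642, 0.0, 0.0]
contact_force: [-0.3, 0.1, 0.0]
width: 0.497
grasp_force: 0.0
```

>>> {"api": "apply_moves", "payload": {
  "travel": [
    [0,0,-30],
    [0,0,-80],
    [0,0,-110],
    [0,0,-110]
  ],
  "twist": [0,0,0,0],
  "hand": [0.5,0.5,0.5,0.5]
}}

```text
clock: 15.8
tool_pos: [0.6042, -0.074, 0.1257]
orientation: [0.767, 0.642, 0.003, 0.003]
contact_force: [0.9, -0.4, 0.8]
width: 0.497
grasp_force: 0.0
```

```bash
python3 - <<'E'
from h import *
p=wrist("w9",[("vial",.05),("wide_roll",.037)])
goto(.657,.268,.12,-1.305+np.pi/2)
E
```

```text
vial [278.9 206.2] 0.61 [ 0.6029 -0.0715  0.05  ]
wide_roll [285.2  77.5] 0.75 [0.6244 0.0214 0.037 ]
pos [ 0.6001 -0.0743  0.12  ] travel [ 3.469e+02 -3.900e+00 -2.000e-01] twist -0.442 q7 [ 0.38 -0.38] w 0.502 clk 15.9
```

```bash
python3 - <<'E'
from h import *
t=vision.get_image("top")
for z in (0,.05,.08): print(z,[np.round(px2w(t,u,v,z)[:2],3) for u,v in((159,116),(197,114))])
s=vision.get_image("scene")
cv2.imwrite("pics/s5.png",cv2.resize(s["img"][120:260,150:370,::-1],None,fx=3.6,fy=3.6,interpolation=2))
Rm=R.from_quat(s["rotation"]).as_matrix(); tt=np.array(s["position"])
def pr(q): c=Rm.T@(np.array(q)-tt); return np.round((np.array([s["fx"]*c[0]/c[2]+s["cx"],s["fy"]*c[1]/c[2]+s["cy"]])-[150,120])*3.6)
for z in (0,.03,.05,.07,.09): print(z,pr((.735,.2,z)),pr((.735,.285,z)),"basket",pr((.56,.3,z)))
E
```

```text
0 [array([0.768, 0.313]), array([0.771, 0.219])]
0.05 [array([0.755, 0.299]), array([0.758, 0.209])]
0.08 [array([0.748, 0.291]), array([0.75 , 0.204])]
0 [453. 215.] [385. 187.] basket [198. 237.]
0.03 [452. 179.] [384. 153.] basket [195. 200.]
0.05 [452. 155.] [383. 130.] basket [192. 176.]
0.07 [452. 131.] [382. 107.] basket [190. 151.]
0.09 [451. 106.] [382.  83.] basket [188. 125.]
```

View pics/s5.png

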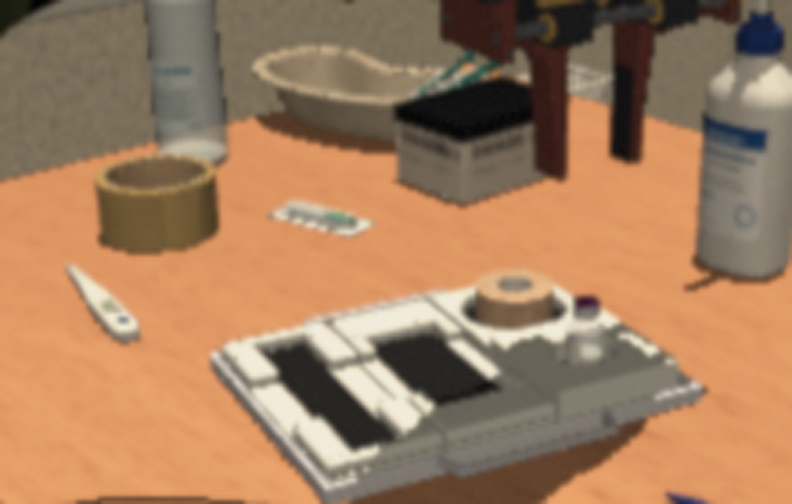

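The scene crop shows the vial upright in its well at (587,330) and the roll in its recess at (513,298). The box behind the needle pack is about 58 mm high, so the gripper clears it.

>>> {"api": "apply_moves", "payload": {
  "travel": [
    [345,-4,0],
    [345,-4,0],
    [345,-4,0],
    [345,-4,0],
    [345,-4,0],
    [345,-4,0],
    [345,-4,0],
    [345,-4,0],
    [345,-4,0],
    [345,-4,0],
    [345,-4,0]
  ],
  "twist": [-0.435,-0.435,-0.435,-0.435,-0.435,-0.435,-0.435,-0.435,-0.435,-0.435,-0.435],
  "hand": [0.5,0.5,0.5,0.5,0.5,0.5,0.5,0.5,0.5,0.5,0.5]
}}

```text
clock: 17.15
tool_pos: [0.6576, 0.2638, 0.12]
orientation: [0.611, 0.792, -0.001, 0.0]
contact_force: [-0.4, -0.4, -0.5]
width: 0.503
grasp_force: 0.0
```

```bash
python3 - <<'E'
from h import *
p=wrist("w10",[("needle_pack",.008)])
goto(.655,.267,-.021,.253)
h=cv2.cvtColor(p["img"],cv2.COLOR_RGB2HSV); m=((h[:,:,1]<90)&(h[:,:,2]>90)).astype(np.uint8); m[260:]=0
n,l,st,ce=cv2.connectedComponentsWithStats(m); 
for i in range(1,n):
    if st[i,4]>500:
        r=cv2.minAreaRect(np.argwhere(l==i)[:,::-1].astype(np.float32)); b=cv2.boxPoints(r); w=np.array([px2w(p,*q,.004)[:2] for q in b]); e=w[1]-w[0]; g=w[2]-w[1]
        print(st[i],r[0],np.round(px2w(p,*r[0],.006),4),[ (round(np.linalg.norm(k),4),round(np.arctan2(k[1],k[0])%np.pi,3)) for k in(e,g)])
E
```

```text
needle_pack [283.2 187.2] 0.94 [0.6559 0.273  0.008 ]
pos [0.6576 0.2644 0.1205] travel [  3.3  -1.8 141.5] twist 0.004 q7 [-0.1 -0.5] w 0.502 clk 17.2
[  498     0    62   213 10708] (528.5, 106.0) [0.834  0.3899 0.006 ] [(np.float64(0.0468), np.float64(0.256)), (np.float64(0.1736), np.float64(2.04))]
[   2   80   56  150 3000] (33.2149658203125, 154.26910400390625) [0.4419 0.2461 0.006 ] [(np.float64(0.1415), np.float64(1.363)), (np.float64(0.0201), np.float64(3.115))]
[ 262  142   40   93 3547] (281.5, 188.0) [0.6548 0.2715 0.006 ] [(np.float64(0.0332), np.float64(0.257)), (np.float64(0.0832), np.float64(1.842))]
```

>>> {"api": "apply_moves", "payload": {
  "travel": [
    [5,-1,50],
    [5,-1,100],
    [5,-1,120],
    [5,-1,130],
    [5,-1,135],
    [5,-1,138]
  ],
  "twist": [0,0,0,0,0,0],
  "hand": [0.5,0.5,0.5,0.5,0.5,0.5]
}}

```text
clock: 17.85
tool_pos: [0.6564, 0.2715, -0.0157]
orientation: [0.61, 0.792, 0.001, 0.001]
contact_force: [0.7, -0.3, -0.4]
width: 0.5
grasp_force: 0.0
```

>>> {"api": "apply_moves", "payload": {
  "travel": [
    [0,0,2],
    [0,0,3],
    [0,0,3],
    [0,0,3],
    [0,0,3],
    [0,0,3],
    [0,0,3],
    [0,0,3],
    [0,0,3],
    [0,0,3]
  ],
  "twist": [0,0,0,0,0,0,0,0,0,0],
  "hand": [0.5,0.5,0.1,0.1,0.1,0.1,0.1,0.1,0.1,0.1]
}}

```text
clock: 18.85
tool_pos: [0.6552, 0.2709, -0.0201]
orientation: [0.61, 0.792, 0.0, 0.0]
contact_force: [-0.9, -0.9, 3.9]
width: 0.226
grasp_force: 15.0
```

```bash
python3 - <<'E'
from h import *
goto(.535,-.014,.06,-.255)
E
```

```text
pos [ 0.6552  0.2709 -0.0201] travel [-244.6 -189.1  -80.2] twist 0.514 q7 [-0.15 -0.58] w 0.226 clk 18.9
```

>>> {"api": "apply_moves", "payload": {
  "travel": [
    [0,0,-40],
    [0,0,-80],
    [-40,-30,-100],
    [-244,-189,-100],
    [-244,-189,-100],
    [-244,-189,-100],
    [-244,-189,-100],
    [-244,-189,-100],
    [-244,-189,-100],
    [-244,-189,-100],
    [-244,-189,-100],
    [-244,-189,-100]
  ],
  "twist": [0,0,0.1,0.5,0.5,0.5,0.5,0.5,0.5,0.5,0.5,0.5],
  "hand": [0.1,0.1,0.1,0.1,0.1,0.1,0.1,0.1,0.1,0.1,0.1,0.1]
}}

```text
clock: 20.05
tool_pos: [0.5357, -0.0108, 0.0798]
orientation: [0.786, 0.618, 0.001, -0.0]
contact_force: [-0.6, -0.3, 0.2]
width: 0.228
grasp_force: 15.0
```

```bash
python3 - <<'E'
from h import *
p=wrist("w11",[("needle_pack",.1),("short_pocket",.021)])
goto(.535,-.014,-.007,-.241)
E
```

```text
needle_pack [282.2 238.1] 0.95 [5.386e-01 3.000e-04 1.000e-01]
short_pocket [279.9 147.5] 0.84 [0.546  0.0373 0.021 ]
pos [ 0.5353 -0.0116  0.0796] travel [-2.5  0.3 86.6] twist 0.002 q7 [ 0.29 -0.58] w 0.226 clk 20.2
```

View pics/w11.png

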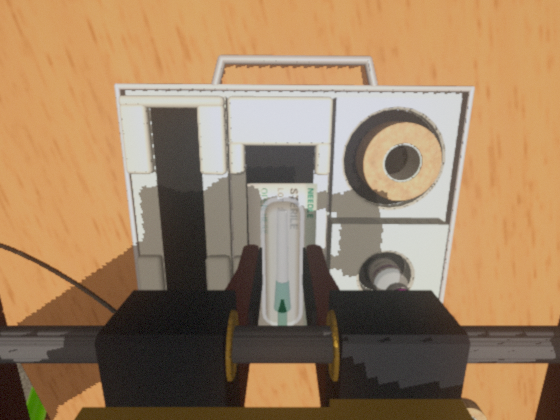

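The pack is held straight over the pocket, its end at row 183 and the pocket's end at row 145. The roll sits in its recess and the vial stands in its well.

>>> {"api": "apply_moves", "payload": {
  "travel": [
    [-1,0,40],
    [-1,0,65],
    [-1,0,78],
    [-1,0,84],
    [-1,0,87],
    [-1,0,87],
    [-1,0,87],
    [-1,0,87],
    [-1,0,87],
    [-1,0,87],
    [-1,0,87]
  ],
  "twist": [0,0,0,0,0,0,0,0,0,0,0],
  "hand": [0.1,0.1,0.1,0.1,0.1,0.1,0.1,0.36,0.36,0.36,0.36]
}}

```text
clock: 21.3
tool_pos: [0.5347, -0.0144, -0.0072]
orientation: [0.787, 0.617, 0.0, 0.0]
contact_force: [0.4, -0.4, 0.2]
width: 0.36
grasp_force: 0.0
```

>>> {"api": "apply_moves", "payload": {
  "travel": [
    [0,0,-15],
    [0,0,-50],
    [0,0,-100],
    [0,0,-120],
    [0,0,-120]
  ],
  "twist": [0,0,0,0,0],
  "hand": [0.36,0.36,0.36,0.36,0.36]
}}

```text
clock: 21.8
tool_pos: [0.5373, -0.0141, 0.1171]
orientation: [0.787, 0.617, 0.003, 0.002]
contact_force: [0.6, -0.4, -0.0]
width: 0.358
grasp_force: 0.0
```

```bash
python3 - <<'E'
from h import *
p=wrist("w12",[("needle_pack",.018)])
goto(.4405,.238,.11,-.195)
E
```

```text
needle_pack [282.1 200.8] 0.78 [ 0.5382 -0.0136  0.018 ]
pos [ 0.5346 -0.0146  0.1133] travel [ 222.8 -151.7    3.1] twist -0.046 q7 [ 0.31 -0.55] w 0.361 clk 21.9
```

>>> {"api": "apply_moves", "payload": {
  "travel": [
    [220,-152,0],
    [220,-152,0],
    [220,-152,0],
    [220,-152,0],
    [220,-152,0],
    [220,-152,0],
    [220,-152,0],
    [220,-152,0],
    [220,-152,0]
  ],
  "twist": [-0.04,-0.04,-0.04,-0.04,-0.04,-0.04,-0.04,-0.04,-0.04],
  "hand": [0.5,0.5,0.5,0.5,0.5,0.5,0.5,0.5,0.5]
}}

```text
clock: 22.8
tool_pos: [0.4398, 0.2334, 0.1118]
orientation: [0.775, 0.632, -0.001, 0.0]
contact_force: [-0.0, -0.2, -0.4]
width: 0.501
grasp_force: 0.0
```

```bash
python3 - <<'E'
from h import *
p=wrist("w13",[("thermometer",.006)])
goto(.4399,.2352,-.021,-.2)
h=cv2.cvtColor(p["img"],cv2.COLOR_RGB2HSV); m=((h[:,:,1]<90)&(h[:,:,2]>90)).astype(np.uint8); m[250:]=0
n,l,st,ce=cv2.connectedComponentsWithStats(m)
for i in range(1,n):
    if st[i,4]>500:
        r=cv2.minAreaRect(np.argwhere(l==i)[:,::-1].astype(np.float32)); b=cv2.boxPoints(r); w=np.array([px2w(p,*q,.006)[:2] for q in b]); e=w[1]-w[0]; g=w[2]-w[1]
        print(st[i],r[0],np.round(w.mean(0),4),[ (round(np.linalg.norm(k),4),round(np.arctan2(k[1],k[0])%np.pi,3)) for k in(e,g)])
E
```

```text
thermometer [281.9 203.2] 0.79 [0.4389 0.2299 0.006 ]
pos [0.4401 0.2337 0.1122] travel [  1.6  -0.4 133.2] twist -0.004 q7 [-0.11 -1.07] w 0.5 clk 22.9
[    0     4    92   246 13659] (45.49999237060547, 126.49998474121094) [0.2597 0.3235] [(np.float64(0.201), np.float64(1.15)), (np.float64(0.0679), np.float64(2.938))]
[ 271  104   21  146 2042] (281.0, 176.5) [0.4421 0.2495] [(np.float64(0.016), np.float64(2.938)), (np.float64(0.1247), np.float64(1.374))]
```

>>> {"api": "apply_moves", "payload": {
  "travel": [
    [2,0,50],
    [2,0,95],
    [2,0,115],
    [2,0,125],
    [2,0,130],
    [2,0,133],
    [2,0,133],
    [2,0,133]
  ],
  "twist": [0,0,0,0,0,0,0,0],
  "hand": [0.5,0.5,0.5,0.5,0.5,0.5,0.5,0.5]
}}

```text
clock: 23.7
tool_pos: [0.4407, 0.2379, -0.0194]
orientation: [0.775, 0.632, 0.001, 0.0]
contact_force: [-0.3, -0.0, 0.3]
width: 0.503
grasp_force: 0.0
```

>>> {"api": "apply_moves", "payload": {
  "travel": [
    [0,0,0],
    [0,0,0],
    [0,0,0],
    [0,0,0],
    [0,0,0],
    [0,0,0],
    [0,0,0],
    [0,0,0]
  ],
  "twist": [0,0,0,0,0,0,0,0],
  "hand": [0.1,0.1,0.1,0.1,0.1,0.1,0.1,0.1]
}}

```text
clock: 24.5
tool_pos: [0.44, 0.2376, -0.0202]
orientation: [0.774, 0.633, 0.0, 0.0]
contact_force: [-0.3, -0.4, 4.3]
width: 0.197
grasp_force: 15.0
```

```bash
python3 - <<'E'
from h import *
goto(.464-.0019,.0037-.0078,.08,-.241)
E
```

```text
pos [ 0.44    0.2376 -0.0202] travel [-232.4   69.9 -100.2] twist 0.04 q7 [-0.23 -1.24] w 0.197 clk 24.5
```

>>> {"api": "apply_moves", "payload": {
  "travel": [
    [0,0,-40],
    [0,0,-80],
    [-40,12,-100],
    [-230,70,-100],
    [-230,70,-100],
    [-230,70,-100],
    [-230,70,-100],
    [-230,70,-100],
    [-230,70,-100],
    [-230,70,-100],
    [-230,70,-100]
  ],
  "twist": [0,0,0,0.04,0.04,0.04,0.04,0.04,0.04,0.04,0.04],
  "hand": [0.1,0.1,0.1,0.1,0.1,0.1,0.1,0.1,0.1,0.1,0.1]
}}

```text
clock: 25.6
tool_pos: [0.4625, 0.0001, 0.0797]
orientation: [0.786, 0.618, 0.0, -0.0]
contact_force: [-1.2, -0.2, 0.1]
width: 0.195
grasp_force: 15.0
```

```bash
python3 - <<'E'
from h import *
p=wrist("w14",[("thermometer",.1),("long_trough",.021)])
goto(.4627,-.0016,-.0075,-.241)
E
```

```text
thermometer [509.4 149.8] 0.63 [0.5805 0.0293 0.1   ]
long_trough [270.7 156.3] 0.92 [0.465  0.0438 0.021 ]
pos [ 0.4625 -0.0005  0.0797] travel [-1.   0.4 87.2] twist 0.002 q7 [ 0.33 -0.62] w 0.196 clk 25.8
```

View pics/w14.png

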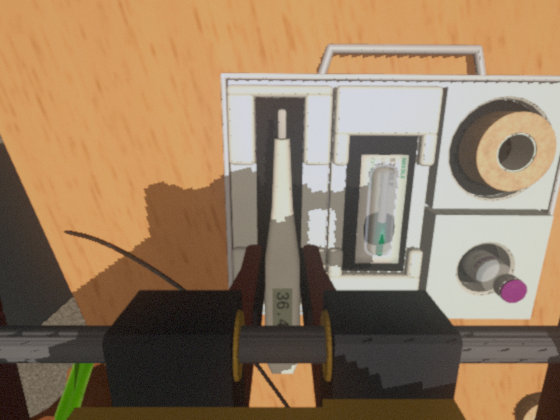

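The pack lies in its pocket, centred near (382,208). The thermometer is held over the slot (columns 256–303) and is straight, tip at (282,110).

>>> {"api": "apply_moves", "payload": {
  "travel": [
    [-1,-1,40],
    [-1,-1,65],
    [-1,-1,78],
    [-1,-1,84],
    [-1,-1,87],
    [-1,-1,87],
    [-1,-1,87],
    [-1,-1,87],
    [-1,-1,87],
    [-1,-1,87],
    [-1,-1,87]
  ],
  "twist": [0,0,0,0,0,0,0,0,0,0,0],
  "hand": [0.1,0.1,0.1,0.1,0.1,0.1,0.1,0.33,0.33,0.33,0.33]
}}

```text
clock: 26.85
tool_pos: [0.4614, -0.0026, -0.0072]
orientation: [0.787, 0.617, 0.0, 0.0]
contact_force: [-1.1, -0.9, 0.0]
width: 0.327
grasp_force: 0.0
```

>>> {"api": "apply_moves", "payload": {
  "travel": [
    [0,0,-15],
    [0,0,-50],
    [-20,0,-100],
    [-60,0,-140],
    [-60,0,-170],
    [-60,0,-170]
  ],
  "twist": [0,0,0,0,0,0],
  "hand": [0.33,0.33,0.33,0.33,0.33,0.33]
}}

```text
clock: 27.45
tool_pos: [0.4498, -0.0626, 0.167]
orientation: [0.788, 0.616, 0.003, 0.003]
contact_force: [0.3, -0.2, -0.3]
width: 0.329
grasp_force: 0.0
```

```bash
python3 - <<'E'
from h import *
p=wrist("w15",[("thermometer",.017),("needle_pack",.017),("vial",.05),("wide_roll",.037)])
E
```

```text
thermometer [279.3 133.8] 0.56 [ 0.4612 -0.0114  0.017 ]
needle_pack [358.6 118.7] 0.69 [ 0.5364 -0.0159  0.017 ]
vial [443.5 167.9] 0.69 [ 0.5942 -0.0725  0.05  ]
wide_roll [456.6  62.3] 0.64 [0.6211 0.0109 0.037 ]
```

View pics/w15.png

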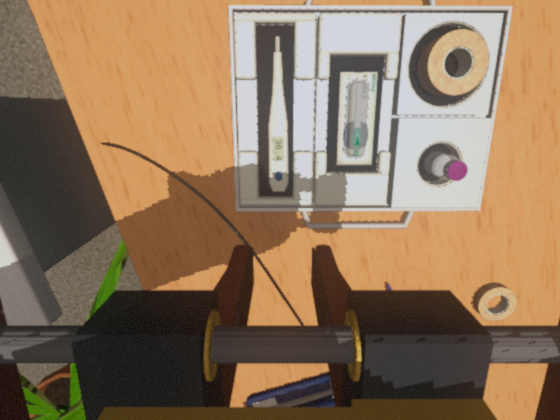

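The thermometer (278,114), pack (356,118), roll (457,62) and vial (443,166) all lie in their places, and the gripper is clear.

```bash
python3 -c "
from h import *
print(ticket.job_done())"
```

```text
the job is handed in; nothing more can be done
None
```

I handed the job in with the thermometer, needle pack, vial and wide roll each in their insert, judging by the last wrist picture; the narrow roll and marker were never touched, and the system returned no verdict.

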